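# Lubricate and draw out the chuck rod of a polishing jig

## Task

Press the orange spray cap of the clamped lubricant can right down and let it spring back up, then take the upright brass grip of the polishing jig's sprung draw rod and pull the rod out until the grip lines up with the red length pointer. Finish while still holding the rod out at that mark, so that the chuck stays open for the next drum. Do not shift the red pointer or disturb the other things on the bench.

Things in the scene. Friction and masses are not known exactly. Their poses are not given: they have to be found in the camera images.
- jig: Fixed polishing jig; origin on the table under the grip when the rod is fully in; the rod pulls out along its -x, z is up. Steel base 350 x 110 x 12 mm (x -110 to 240). Brass sleeve, 32 mm across at its mouth (x = 45 mm), axis 55 mm above the table; then a round brass chuck head 96 mm across, 106 mm high, knurled knob on its -y side. Scale rail with the red pointer on the +y side.
- draw_rod: Telescoping steel rod (13 mm) with a 22 mm brass end block and an upright grip; it slides only along the jig's x, 0 to 90 mm out. Origin on the rod's axis under the grip, 55 mm above the table. Its inner spring pulls it in: about 3 N at rest, 7 N at 40 mm, 10 N at 70 mm out; it goes back in if let go. A small white tab on the block's +y side marks the grip's centre line.
- grip (a point): Point on the axis of the knurled brass grip, an upright round post 18 mm in diameter reaching from 66 to 131 mm above the table; this point is 105 mm above the table, a good height to grip it from above. Apart from the grip, the jig within 130 mm of it stays below 72 mm.
- pointer (a point): Tip of the red length pointer: 4 mm wide red bar on a 14 mm red block on the scale rail, 56 mm above the table, 17 mm to the +y side of the rod's axis; top of the red at 60 mm. It stands 40 to 70 mm out (jig's -x) from the resting grip. The rod is at its mark when grip and pointer are level along the jig's x axis. The block is held by friction only: do not knock it.
- cap (a joint): Travel of the orange spray cap: 0 when up, 0.008 m fully down. Its spring takes 2 N to start and about 5.5 N fully down.
- cap_top (a point): Centre of the flat top of the orange cap (28 mm in diameter), 148 mm above the table when up; it is pressed straight down from above. The cap sits on a white and green can 52 mm in diameter, clamped fast on an 85 mm square foot; a small white nozzle points at the jig.
- anvil_center (a point): Centre of the squat iron anvil block, 90 x 60 x 45 mm, loose; bystander.
- bead_center (a point): Centre of the yak bone bead, 20 mm across and 16 mm high, lying on the anvil; bystander.
- drum_center (a point): Centre of the silver-plated drum, upright, 64 mm in diameter, 70 mm high; bystander.
- tray_center (a point): Centre of a wooden two-part tray, 160 x 100 x 35 mm; bystander.
- hammer_grip (a point): Handle of a hammer lying on the bench; bystander.
- brush_grip (a point): Handle of a brush lying on the bench; bystander.
- finial: Brass finial, 50 mm across and 55 mm high, origin under its centre; bystander.
Not all that is in view belongs to the job. What is shaped like the part that bears cap but purple is not meant.

How it is judged:
On the way, in this order (a step that is already met when the one before it is completed fails the run):
1. the spray cap is pressed right down (at least 6 of its 8 mm) (value of joint cap above 0.006 m), for 0.1 s.
2. the spray cap has sprung back up (within 2 mm) (value of joint cap below 0.002 m), for 0.1 s.
3. the rod is held out with the grip at the red pointer (x of grip in the frame of pointer between -0.005 and 0.005 m and contact force between the fingers and draw_rod above 2 N and linear speed of draw_rod below 0.02 m/s), for 0.3 s.
At the end, for the whole second after the job is handed in: The grip is within 5 mm of the red pointer along the rod and still, the fingers hold the rod there against its spring (more than 2 N), and the cap is up (all of step 3 and value of joint cap below 0.002 m); the arm keeps its last pose, push and grip.
It fails at once if the red pointer is shifted by more than 5 mm (distance of pointer from where it was at the start of the episode above 0.005 m).
It fails at once if another thing on the bench is moved by more than 20 mm (distance of any of anvil_center, bead_center, drum_center, tray_center, hammer_grip, brush_grip, finial from where it was at the start of the episode above 0.02 m).
It also fails if it takes over 45 s, if anything falls off the work surface, if the arm or the gripper's body presses on something with over 40 N, if the wrist force passes 120 N, or if a joint passes its speed limit or range.

## Robot

A 7-joint arm with a two-finger parallel gripper is mounted at the origin on the work surface. World frame = base frame: x ahead of the robot, y to its left, z up, the work surface at z = 0. Lengths are in m, angles in rad, forces in N, time in s.
With the tool pointing down it reaches from about 0.4 to 0.85 m from the base axis. Payload 4.5 kg.
Tool frame: the origin (TCP) lies at the very end of the fingers, on their centre line; the grasp point (between the pads) lies 19 mm behind it (r.grip_depth is the distance from the TCP to the grasp point, in m); z points along the fingers, y is the direction in which the jaws open and shut (so a half turn about z gives the same grasp; the last joint's range is limited). The gripper opens to 85 mm and grips with 20 to 120 N. Pads are 22 mm wide; open, the fingers measure 114 mm over their backs; the gripper's body (76 mm by 85 mm) begins 54 mm behind the grasp point. The pads swing forward as they close: fully open they stand 13 mm farther back than shut.
Start: joints at [1.274, 0.689, -0.195, 1.565, 0.157, 0.902, -0.215], TCP at [0.203, -0.591, 0.231] pointing down, gripper open.
Joint ranges: [-3.01, 3.01], [-0.46, 2.08], [-1.47, 1.51], [0.13, 2.56], [-1, 4.14], [0.04, 2.09], [-2.66, 2.66]. Speed limits (rad/s): [2.57, 2.57, 3.14, 3.14, 3.14, 3.14, 3.14].

## Interface

Orientations are given as a 3x3 rotation matrix whose columns are the frame's x, y, z axes.
In Python, from plant import r, optics, sign_off gives the robot as it stands.
- The arm moves only by the tool servo_tool, never from a script. Its argument "plan" is a list of rows, each a list of 5 numbers: the shift along the tool's x, y, z in mm, then the turn about the tool's z in degrees, then the closure, from 0 (fully open) to 1 (shut). In form: [[x, y, z, roll, claw], ...]. A call has 1 to 12 rows; each row shifts and turns the commanded pose from where the row before left it, along the tool's axes as they then stand; what a row does not reach is not made up. A row lasts 1/10 s, in which the tool goes at most 50 mm and 8.59 degrees, less where a joint would pass 70% of its speed; a pose out of reach is approached as far as the arm can. A call with a gripper value outside its range is refused whole. The fingers move at their own pace and stop on an object; "grip_force" is the grip in N (left out, the last holds). Time passes only in rows, so rows that do not move let the fingers close. It gives the time, the measured TCP pose, the force and the opening at its end, in the units of the state.
- r.read_state(): the state, without advancing time (a new reading comes with each control period).
- optics.capture(name): name is "scene" or "top"; returns the picture (384x512x3 uint8, blue, green, red); there is no depth.
- optics.camera_model(name): a dict with "intrinsics" (3x3 intrinsics, pixels), "extrinsics" (4x4, takes a point from camera to world coordinates). Camera axes: x right, y up, looking along -z (the intrinsics and any distortion apply to the point x, -y, -z); pixel columns grow to the right and rows downward; lengths in m; the calibration is good to about 2 mm. A picture is of the moment at which its call begins. camera_model takes no time and is no camera call.
- sign_off(): hands the job in, once; it reports no verdict.
The state is a dict: "time": time; "qpos": joint angles; "qd": joint speeds; "tau": joint torques, N m; "ee_pos": TCP position; "orientation": TCP orientation; "ft_force": force on the tool from outside, world axes, zero at the start; "moment": the same for the moment, N m; "opening": opening from 0.0 (shut) to 1.0 (fully open).
Only numpy, scipy, OpenCV 4.12 (cv2) and the standard library are available. Lean on these libraries where they do the work, as an engineer would, in place of code of your own. Each camera call takes 0.05 s, during which the arm holds its last target. There are 200 camera calls.

## Working session

There is one attempt and no reset: what is moved stays moved. The work goes in short steps, Python scripts to look and compute and a tool call to move; the robot and the scene stay as the last step left them, time stands still between calls to the robot, and variables do not carry over. Pictures are saved under pics/ and viewed, about 8 in all and at most 12, crops included, and the job is handed in when it is done.

Besides the shell and the picture viewer there is one more tool, called after ">>>" by a JSON object that holds its "fn" and its "kwargs", one argument or row to a line. servo_tool: Moves the arm, as the interface text tells. Its arguments: {"type":"object","properties":{"plan":{"type":"array","items":{"type":"array","items":{"type":"number"}}},"grip_force":{"type":"number"}},"required":["plan"]}

```bash
mkdir -p pics; python3 - <<'E'
from plant import r, optics
import cv2,numpy as np
s=r.read_state();print(s)
for n in("scene","top"):
    im=optics.capture(n);cv2.imwrite(f"pics/{n}0.png",im)
    cv2.imwrite(f"pics/{n}0v.png",cv2.resize(im,(800,600),interpolation=cv2.INTER_CUBIC))
    m=optics.camera_model(n);print(n,m)
E
```

```text
{'time': 0.0, 'qpos': array([ 1.27382461,  0.68998731, -0.19451425,  1.56633476,  0.15733612,
        0.90249623, -0.21510689]), 'qd': array([ 0.00043016, -0.0010564 ,  0.00027615, -0.00152095,  0.00156874,
        0.00035578, -0.0006877 ]), 'tau': array([ 2.37161967e-04, -5.39603627e+01, -1.26686431e+00, -1.58540046e+01,
        8.93893215e-03,  9.48071567e-03, -3.82123312e-05]), 'ee_pos': array([ 0.20271863, -0.5905333 ,  0.23048445]), 'orientation': array([[ 9.45759778e-01,  3.24865956e-01, -7.43280377e-04],
       [ 3.24866767e-01, -9.45758313e-01,  1.67240257e-03],
       [-1.59656934e-04, -1.82315818e-03, -9.99998325e-01]]), 'ft_force': array([-0.37561295, -0.61039286, -1.07580645]), 'moment': array([-0.00959009, -0.0289609 , -0.01265707]), 'opening': 0.9998191520263082}
scene {'intrinsics': array([[473.97844042,   0.        , 257.75928499],
       [  0.        , 473.97844042, 186.22585038],
       [  0.        ,   0.        ,   1.        ]]), 'extrinsics': array([[-0.61483749, -0.57810136,  0.53644541,  1.39688926],
       [ 0.78860868, -0.4579428 ,  0.41034711,  0.62302552],
       [ 0.00843909,  0.67534229,  0.73745615,  1.24684376],
       [ 0.        ,  0.        ,  0.        ,  1.        ]])}
top {'intrinsics': array([[383.68132586,   0.        , 254.11792392],
       [  0.        , 383.68132586, 194.57076979],
       [  0.        ,   0.        ,   1.        ]]), 'extrinsics': array([[ 2.98261008e-02,  9.97141676e-01, -6.94181718e-02,
         4.64317727e-01],
       [-9.99554784e-01,  2.96985751e-02, -2.86862626e-03,
        -6.79631882e-03],
       [-7.98806006e-04,  6.94728256e-02,  9.97583525e-01,
         1.27920947e+00],
       [ 0.00000000e+00,  0.00000000e+00,  0.00000000e+00,
         1.00000000e+00]])}
```

View pics/scene0v.png

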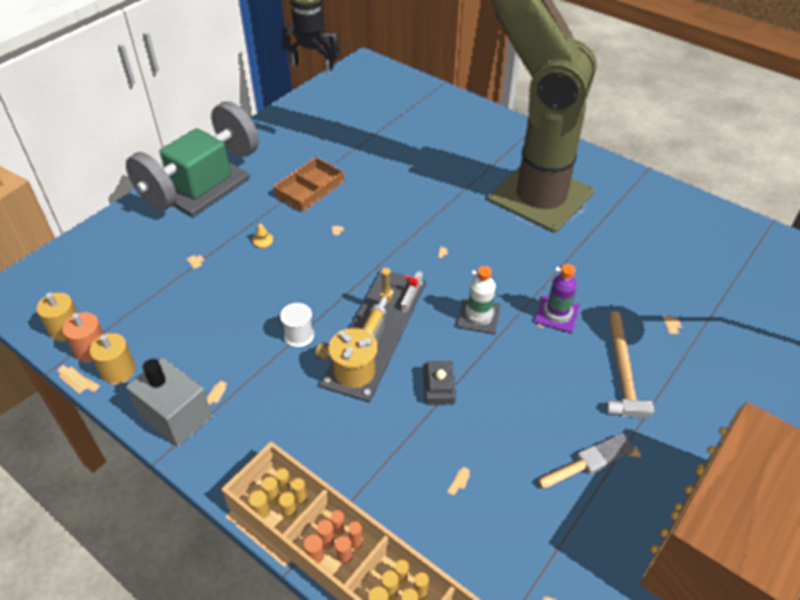

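View pics/top0v.png

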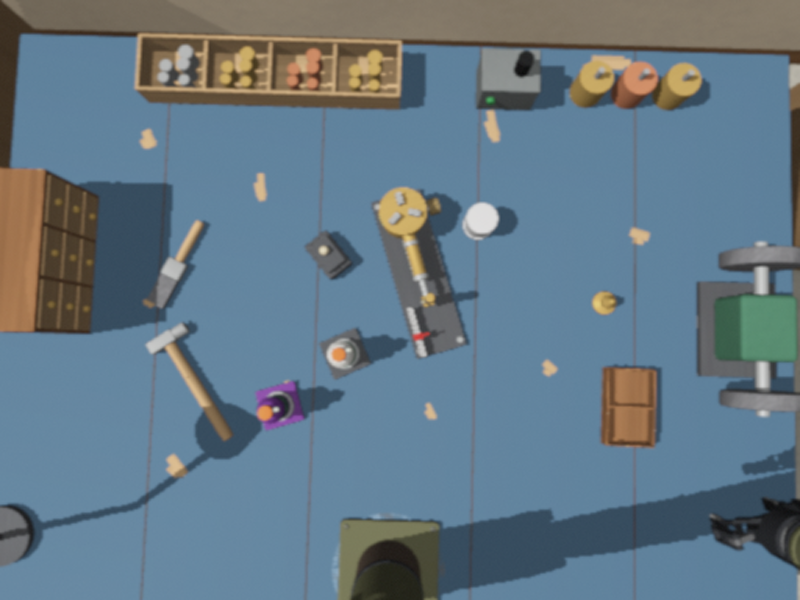

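Scene shows the white can's orange cap at about (484,273) and the jig grip at (385,280), with the red pointer at (413,281). In the top view the cap is at (339,354), the grip at (428,299) and the pointer at (420,336). I'll zoom in and measure.

```bash
cat > h.py <<'E'
import numpy as np,cv2
from plant import r,optics
def ray(n,px):
    m=optics.camera_model(n);d=np.linalg.inv(m["intrinsics"])@[px[0],px[1],1.];E=m["extrinsics"]
    d=E[:3,:3]@[d[0],-d[1],-d[2]];return E[:3,3],d
def atz(n,px,z):
    o,d=ray(n,px);return o+d*(z-o[2])/d[2]
def proj(n,P):
    m=optics.camera_model(n);E=m["extrinsics"];c=E[:3,:3].T@(np.array(P)-E[:3,3])
    q=m["intrinsics"]@[c[0],-c[1],-c[2]];return q[:2]/q[2]
def blobs(im,lo,hi,mn=4):
    h=cv2.cvtColor(im,cv2.COLOR_BGR2HSV);m=cv2.inRange(h,lo,hi)
    _,_,st,c=cv2.connectedComponentsWithStats(m)
    return [(s[:5].tolist(),k.round(2).tolist()) for s,k in zip(st[1:],c[1:]) if s[4]>=mn]
E
python3 - <<'E'
from h import *
t=cv2.imread("pics/top0.png");s=cv2.imread("pics/scene0.png")
for n,im in(("top",t),("scene",s)):
    print(n,"or",[b for b in blobs(im,(6,190,150),(14,255,255),12)]);print("red",blobs(im,(0,190,90),(4,255,255),3),blobs(im,(174,180,90),(180,255,255),3))
a=cv2.resize(t[110:235,205:305],None,fx=4,fy=4.8,interpolation=cv2.INTER_CUBIC)
b=cv2.resize(s[160:260,205:305],(400,600),interpolation=cv2.INTER_CUBIC)
cv2.imwrite("pics/c1.png",np.hstack([a,b]))
E
```

```text
top or []
red [] []
scene or [([360, 170, 7, 7, 39], [362.9, 173.03]), ([307, 172, 6, 7, 35], [309.51, 174.63])]
red [([262, 178, 5, 4, 14], [263.64, 179.64])] []
```

View pics/c1.png

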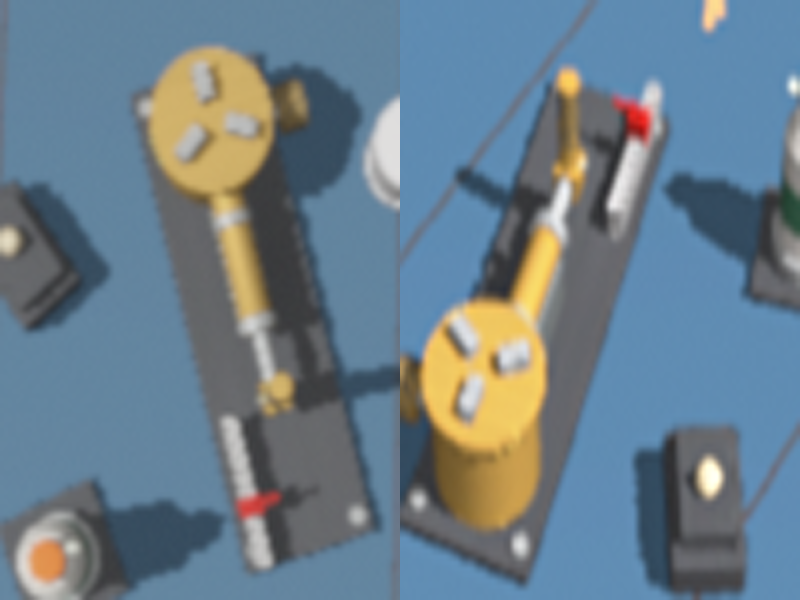

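```bash
python3 - <<'E'
from h import *
t=cv2.imread("pics/top0.png")
L=lambda x,y:(205+x/4-.4,110+y/4.8-.4)
R=lambda x,y:(205+(x-400)/4-.4,160+y/6-.4)
h=cv2.cvtColor(t,cv2.COLOR_BGR2HSV)
print("or",blobs(t,(5,110,150),(14,255,255),5),"red",blobs(t,(0,140,80),(4,255,255),3),blobs(t,(172,140,80),(180,255,255),3))
P=lambda n,v:print(n,np.round(v*1000,1))
P("cap top",atz("top",L(47,562),.148));P("cap sc",atz("scene",(309.5,173.2),.148))
g=atz("top",L(281,381),.131);P("grip top",g);P("grip sc",atz("scene",R(568,74),.131))
P("tip",atz("top",L(279,495),.06));P("red blk",atz("top",L(256,504),.06))
P("tip sc",atz("scene",R(617,101),.06))
c=[atz("top",L(*p),.012) for p in((133,93),(252,572),(378,525))]
for k in c:P("corner",k)
d=c[0]-c[1];print("axis",np.degrees(np.arctan2(d[1],d[0])),np.linalg.norm(d))
hd=atz("top",L(211,120),.106);P("head",hd);d=hd-g;print(np.degrees(np.arctan2(d[1],d[0])))
d=atz("top",L(225,205),.071)-atz("top",L(257,325),.071);print("sleeve",np.degrees(np.arctan2(d[1],d[0])))
E
```

```text
or [([196, 31, 10, 16, 122], [199.73, 38.36]), ([183, 40, 9, 15, 105], [186.7, 46.88]), ([397, 41, 24, 20, 302], [407.94, 51.12]), ([196, 50, 7, 7, 40], [199.08, 52.72]), ([0, 108, 28, 104, 2535], [11.89, 157.54]), ([213, 223, 8, 8, 53], [216.55, 226.43]), ([394, 236, 21, 22, 416], [403.43, 246.76]), ([165, 260, 10, 9, 62], [169.55, 263.79]), ([393, 260, 22, 22, 428], [403.44, 270.6])] red [([265, 213, 10, 4, 26], [269.23, 214.5])] []
cap top [445.2 104.6 148. ]
cap sc [448.8 107.5 148. ]
grip top [562.9 -65.2 131. ]
grip sc [557.8 -65.7 131. ]
tip [493.3 -69.2  60. ]
red blk [486.8 -51.1  60. ]
tip sc [495.  -62.7  60. ]
corner [771.1  57.9  12. ]
corner [441.1 -50.9  12. ]
corner [ 476.3 -153.7   12. ]
axis 18.239981837447882 0.34748264630236625
head [732.5  -7.9 106. ]
18.68437435094584
sleeve 19.221749443171753
```

Cap is near (0.447,0.106), the resting grip near (0.561,-0.066) and the jig yaw about 18.5°. The pointer is about 64 mm out. The tool x axis already lies roughly along the jig's x. Moving toward the cap with the gripper shut.

>>> {"fn": "servo_tool", "kwargs": {
  "plan": [
    [40, -20, 0, 0, 1],
    [40, -20, 0, 0, 1],
    [40, -20, 0, 0, 1],
    [40, -20, 0, 0, 1],
    [40, -20, 0, 0, 1],
    [40, -20, 0, 0, 1],
    [30, -36, 0, 0, 1],
    [30, -36, 0, 0, 1],
    [30, -36, 0, 0, 1],
    [30, -36, 0, 0, 1],
    [20, -40, 0, 0, 1],
    [10, -40, 0, 0, 1]
  ],
  "grip_force": 40
}}

```text
time: 1.3
ee_pos: [0.4615, -0.1364, 0.2311]
orientation: [[0.945, 0.327, 0.002], [0.327, -0.945, 0.001], [0.002, -0.0, -1.0]]
ft_force: [-0.2, 0.2, 0.3]
opening: 0.001
```

```bash
cat > to.py <<'E'
import sys
from h import *
s=r.read_state();R=s["orientation"];print(s["time"],s["ee_pos"].round(4),s["qpos"].round(2),"F",s["ft_force"].round(2),"op",round(s["opening"],3),"yaw x",np.degrees(np.arctan2(R[1,0],R[0,0])).round(2))
if len(sys.argv)>3:
    print("tool delta mm",(R.T@(np.array(sys.argv[1:4],float)-s["ee_pos"])*1000).round(1))
E
python3 to.py .447 .106 .200
```

```text
1.3 [ 0.4615 -0.1364  0.2311] [ 0.29  0.5  -0.14  1.99  0.11  0.65 -1.17] F [-0.19  0.21  0.32] op 0.001 yaw x 19.07
tool delta mm [  65.4 -233.8   31.3]
```

>>> {"fn": "servo_tool", "kwargs": {
  "plan": [
    [11, -39, 0, 0, 1],
    [11, -39, 0, 0, 1],
    [11, -39, 0, 0, 1],
    [11, -39, 5, 0, 1],
    [11, -39, 10, 0, 1],
    [10, -38, 16, 0, 1],
    [0, 0, 0, 0, 1],
    [0, 0, 0, 0, 1]
  ]
}}

```text
time: 2.1
ee_pos: [0.4453, 0.1031, 0.1998]
orientation: [[0.945, 0.327, -0.002], [0.327, -0.945, -0.001], [-0.002, 0.0, -1.0]]
ft_force: [-0.2, -0.3, -0.1]
opening: 0.0
```

```bash
python3 to.py .447 .106 .155; python3 - <<'E'
from h import *
t=optics.capture("top");s=optics.capture("scene")
print(blobs(s,(6,190,150),(14,255,255),5),proj("scene",[.447,.106,.148]),proj("scene",r.read_state()["ee_pos"]))
a=cv2.resize(t[180:260,170:250],(400,400),interpolation=cv2.INTER_CUBIC)
b=cv2.resize(s[130:210,270:350],(400,400),interpolation=cv2.INTER_CUBIC)
cv2.imwrite("pics/c2.png",np.hstack([a,b]))
E
```

```text
2.1 [0.4453 0.1031 0.1998] [-0.26  0.53 -0.1   2.09  0.1   0.53 -1.67] F [-0.19 -0.33 -0.09] op 0.0 yaw x 19.12
tool delta mm [ 2.6 -2.2 44.8]
[([360, 170, 7, 7, 38], [362.84, 173.05]), ([307, 172, 6, 7, 35], [309.51, 174.63])] [309.43145624 172.6739522 ] [309.77377742 160.24886554]
```

View pics/c2.png

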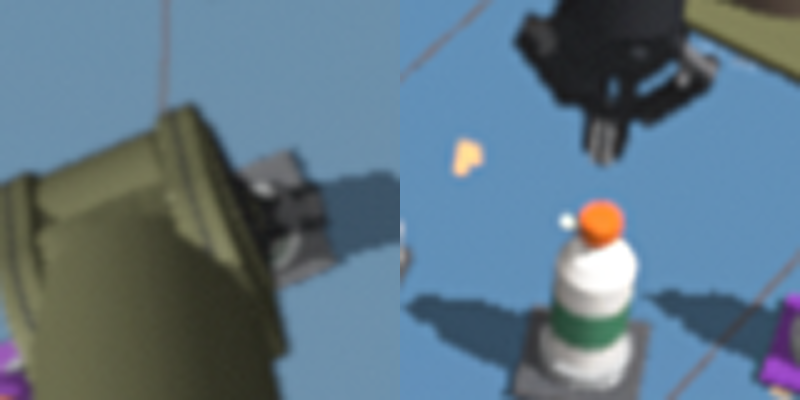

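The fingertips at crop pixel (605,160) sit straight above the orange cap at (602,217). Pressing down now.

>>> {"fn": "servo_tool", "kwargs": {
  "plan": [
    [3, -2, 15, 0, 1],
    [0, 0, 15, 0, 1],
    [0, 0, 12, 0, 1],
    [0, 0, 5, 0, 1],
    [0, 0, 3, 0, 1],
    [0, 0, 2, 0, 1],
    [0, 0, 0, 0, 1]
  ]
}}

```text
time: 2.9
ee_pos: [0.4484, 0.105, 0.1485]
orientation: [[0.946, 0.324, 0.001], [0.324, -0.946, -0.0], [0.0, 0.0, -1.0]]
ft_force: [0.1, 0.2, -0.3]
opening: 0.002
```

>>> {"fn": "servo_tool", "kwargs": {
  "plan": [
    [0, 0, 3, 0, 1],
    [0, 0, 3, 0, 1],
    [0, 0, 2, 0, 1],
    [0, 0, 0, 0, 1],
    [0, 0, 0, 0, 1]
  ]
}}

```text
time: 3.4
ee_pos: [0.4485, 0.1051, 0.1405]
orientation: [[0.946, 0.325, 0.001], [0.325, -0.946, -0.0], [0.001, 0.0, -1.0]]
ft_force: [0.6, -1.3, 4.4]
opening: -0.0
```

>>> {"fn": "servo_tool", "kwargs": {
  "plan": [
    [0, 0, 1, 0, 1],
    [0, 0, 1, 0, 1],
    [0, 0, 0, 0, 1],
    [0, 0, 0, 0, 1]
  ]
}}

```text
time: 3.8
ee_pos: [0.4486, 0.1051, 0.1398]
orientation: [[0.946, 0.325, 0.002], [0.325, -0.946, 0.0], [0.002, 0.001, -1.0]]
ft_force: [-2.8, -2.1, 21.0]
opening: -0.001
```

Bottomed out at 21 N with TCP z at 139.8 mm. Retracting, then turning the jaws along the jig axis and moving above the grip.

>>> {"fn": "servo_tool", "kwargs": {
  "plan": [
    [0, 0, -10, 0, 1],
    [0, 0, -20, 0, 1],
    [0, 0, -30, 0, 0.3],
    [0, 0, -25, 0, 0.3],
    [13, 40, -5, 0, 0.3],
    [13, 40, 0, 0, 0.3],
    [13, 40, 0, 0, 0.3],
    [10, 40, 0, 0, 0.3],
    [2, 38, 0, 0, 0.3],
    [0, 0, 0, -8, 0.3],
    [0, 0, 0, -8, 0.3],
    [0, 0, 0, -8, 0.3]
  ]
}}

```text
time: 5.0
ee_pos: [0.5602, -0.0653, 0.2277]
orientation: [[0.728, 0.685, -0.002], [0.685, -0.728, 0.001], [-0.001, -0.001, -1.0]]
ft_force: [-0.3, 0.0, 0.4]
opening: 0.696
```

>>> {"fn": "servo_tool", "kwargs": {
  "plan": [
    [0, 0, 0, -8, 0.3],
    [0, 0, 0, -8, 0.3],
    [0, 0, 0, -8, 0.3],
    [0, 0, 0, -8, 0.3],
    [0, 0, 0, -8, 0.3],
    [0, 0, 0, -8, 0.3],
    [0, 0, 0, -8, 0.3],
    [0, 0, 0, -8, 0.3],
    [0, 0, 0, 0, 0.3],
    [0, 0, 0, 0, 0.3]
  ]
}}

```text
time: 6.0
ee_pos: [0.5603, -0.0653, 0.2279]
orientation: [[-0.289, 0.957, -0.001], [0.957, 0.289, 0.0], [0.001, -0.001, -1.0]]
ft_force: [-0.3, 0.3, 0.1]
opening: 0.698
```

```bash
python3 to.py .560 -.066 .160; python3 - <<'E'
from h import *
s=optics.capture("scene")
print(blobs(s,(6,190,150),(14,255,255),5),blobs(s,(0,190,90),(4,255,255),3))
cv2.imwrite("pics/c3.png",cv2.resize(s[110:230,190:310],(600,600),interpolation=cv2.INTER_CUBIC))
print(proj("scene",r.read_state()["ee_pos"]),proj("scene",[.56,-.066,.131]))
E
```

```text
6.0 [ 0.5603 -0.0653  0.2279] [ 0.37  0.66 -0.58  1.74  0.45  0.87 -0.11] F [-0.3   0.26  0.06] op 0.698 yaw x 106.78
tool delta mm [-0.6 -0.4 67.9]
[([360, 170, 7, 7, 38], [362.84, 173.05]), ([307, 172, 6, 7, 34], [309.47, 174.65])] [([262, 178, 5, 4, 14], [263.64, 179.64])]
[245.88497565 150.81391989] [246.10097763 172.27252126]
```

View pics/c3.png

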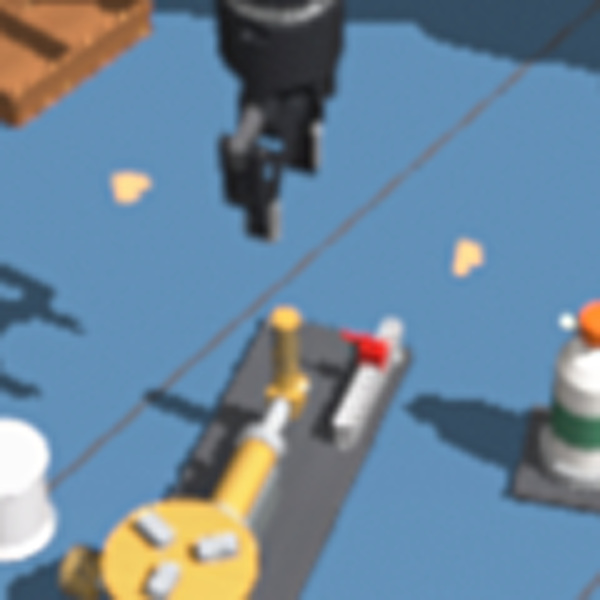

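The grip top at crop (286,318) lies straight below the open fingers, whose axis points along the rod. Descending around it.

>>> {"fn": "servo_tool", "kwargs": {
  "plan": [
    [1, 2, 25, -1.6, 0.3],
    [0, 0, 30, 0, 0.3],
    [0, 0, 30, 0, 0.3],
    [0, 0, 25, 0, 0.3],
    [0, 0, 20, 0, 0.3],
    [0, 0, 12, 0, 0.3],
    [0, 0, 0, 0, 0.3]
  ]
}}

```text
time: 6.75
ee_pos: [0.5613, -0.0638, 0.085]
orientation: [[-0.318, 0.948, -0.003], [0.948, 0.318, -0.0], [0.001, -0.003, -1.0]]
ft_force: [-0.7, 0.1, 0.6]
opening: 0.7
```

>>> {"fn": "servo_tool", "kwargs": {
  "plan": [
    [0, 0, 0, 0, 1],
    [0, 0, 0, 0, 1],
    [0, 0, 0, 0, 1],
    [0, 0, 0, 0, 1],
    [0, 0, 0, 0, 1],
    [0, 0, 0, 0, 1]
  ],
  "grip_force": 60
}}

```text
time: 7.35
ee_pos: [0.5594, -0.0653, 0.0872]
orientation: [[-0.317, 0.948, -0.005], [0.948, 0.317, -0.003], [-0.001, -0.005, -1.0]]
ft_force: [-7.8, -1.7, 7.8]
opening: 0.19
```

```bash
python3 to.py .495 -.088 .086; python3 - <<'E'
from h import *
s=optics.capture("scene");t=optics.capture("top")
cv2.imwrite("pics/c4.png",np.hstack([cv2.resize(im[y:y+75,x:x+50],(400,600),interpolation=cv2.INTER_CUBIC) for im,x,y in((s,230,140),(t,245,165))]))
E
```

```text
7.35 [ 0.5594 -0.0653  0.0872] [ 0.29  0.85 -0.44  1.85  0.63  0.58 -0.24] F [-7.79 -1.66  7.83] op 0.19 yaw x 108.5
tool delta mm [ -1.1 -68.3   1.6]
```

View pics/c4.png

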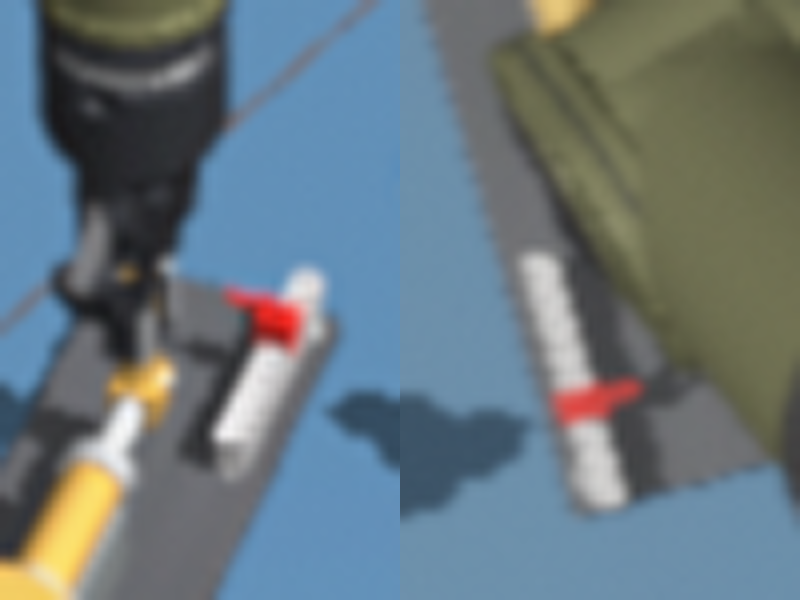

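The fingers are round the grip post (opening 0.19, about 16 mm). Red tip at scene crop (232,298) and top crop (640,388), white tab at (165,375). Pulling out about 58 mm first.

>>> {"fn": "servo_tool", "kwargs": {
  "plan": [
    [0, -6, 0, 0, 1],
    [0, -8, 0, 0, 1],
    [0, -8, 0, 0, 1],
    [0, -8, 0, 0, 1],
    [0, -8, 0, 0, 1],
    [0, -8, 0, 0, 1],
    [0, -8, 0, 0, 1],
    [0, -4, 0, 0, 1],
    [0, 0, 0, 0, 1],
    [0, 0, 0, 0, 1]
  ],
  "grip_force": 60
}}

```text
time: 8.45
ee_pos: [0.511, -0.081, 0.0872]
orientation: [[-0.319, 0.948, 0.008], [0.948, 0.319, 0.003], [0.0, 0.008, -1.0]]
ft_force: [6.6, 2.5, -3.9]
opening: 0.192
```

```bash
python3 to.py .495 -.088 .086; python3 - <<'E'
from h import *
s=optics.capture("scene");t=optics.capture("top");cv2.imwrite("pics/s5.png",s)
print(blobs(s,(0,190,90),(4,255,255),3))
cv2.imwrite("pics/c5.png",np.hstack([cv2.resize(im[y:y+60,x:x+40],(400,600),interpolation=cv2.INTER_CUBIC) for im,x,y in((s,235,155),(t,250,175))]))
E
```

```text
8.45 [ 0.511  -0.081   0.0872] [ 0.31  0.81 -0.4   2.    0.68  0.46 -0.28] F [ 6.64  2.53 -3.85] op 0.192 yaw x 108.58
tool delta mm [ -1.5 -17.4   1.1]
[([262, 178, 5, 4, 14], [263.64, 179.64])]
```

View pics/c5.png

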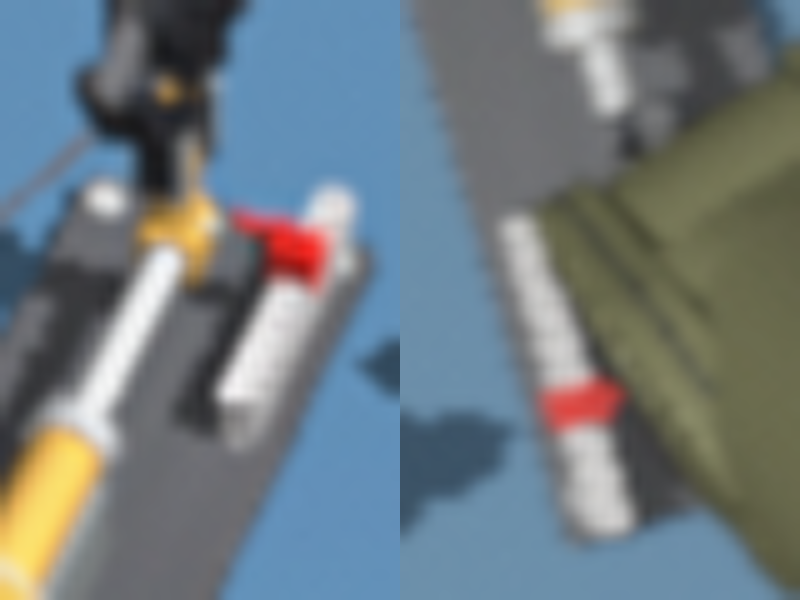

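```bash
python3 - <<'E'
from h import *
a=np.radians(18.5);e=np.array([np.cos(a),np.sin(a),0]);f=np.array([-e[1],e[0],0])
tcp=r.read_state()["ee_pos"]
J=lambda P:((P-tcp)@e*1000).round(1).tolist()+[((P-tcp)@f*1000).round(1)]
S=lambda x,y:(235+x/10-.45,155+y/10-.45)
for n,p,z in(("tab",(212,222),.058),("tab",(212,222),.055),("tip",(236,214),.06),("tip",(240,222),.058),("blk",(298,235),.06)):print(n,z,J(atz("scene",S(*p),z)))
for n,p in(("tip",(621,392)),("blk",(572,402))):print("top",n,J(atz("top",(250+(p[0]-400)/10-.45,175+p[1]/10-.45),.06)))
s=cv2.imread("pics/s5.png")
b=cv2.resize(s[168:188,247:273],(780,600),interpolation=cv2.INTER_NEAREST)
# overlays: predicted line jig-y through TCP axis at z=.058, and -5,-10 mm,...
for k,c in((0,(0,255,0)),(-10,(255,255,0)),(-20,(255,0,255))):
    q=[proj("scene",np.array([tcp[0],tcp[1],.058])+e*k/1000+f*v) for v in(.008,.045)]
    q=[(int((u[0]-247+.5)*30),int((u[1]-168+.5)*30)) for u in q];cv2.line(b,q[0],q[1],c,2)
cv2.imwrite("pics/c6.png",b)
E
```

```text
Traceback (most recent call last):
TypeError: unsupported operand type(s) for +: 'float' and 'list'
```

```bash
python3 - <<'E'
from h import *
a=np.radians(18.5);e=np.array([np.cos(a),np.sin(a),0]);f=np.array([-e[1],e[0],0])
tcp=r.read_state()["ee_pos"]
J=lambda P:np.round([(P-tcp)@e*1000,(P-tcp)@f*1000],1)
S=lambda x,y:(235+x/10-.45,155+y/10-.45)
for n,p,z in(("tab",(212,222),.058),("tab",(212,222),.055),("tip",(236,214),.06),("tip",(240,222),.058),("blk",(298,235),.06)):print(n,z,J(atz("scene",S(*p),z)))
for n,p in(("tip",(621,392)),("blk",(572,402))):print("top",n,J(atz("top",(250+(p[0]-400)/10-.45,175+p[1]/10-.45),.06)))
s=cv2.imread("pics/s5.png")
b=cv2.resize(s[168:188,247:273],(780,600),interpolation=cv2.INTER_NEAREST)
for k,c in((0,(0,255,0)),(-10,(255,255,0)),(-20,(255,0,255))):
    q=[proj("scene",np.array([tcp[0],tcp[1],.058])+e*k/1000+f*v) for v in(.008,.045)]
    q=[(int((u[0]-247+.5)*30),int((u[1]-168+.5)*30)) for u in q];cv2.line(b,q[0],q[1],c,2)
cv2.imwrite("pics/c6.png",b)
E
```

```text
tab 0.058 [-6.2 12.3]
tab 0.055 [-8.9 11.4]
tip 0.06 [-10.8  19.5]
tip 0.058 [-9.5 21.4]
blk 0.06 [-8.6 42.9]
top tip [-13.7  26. ]
top blk [-12.3  41.8]
```

View pics/c6.png

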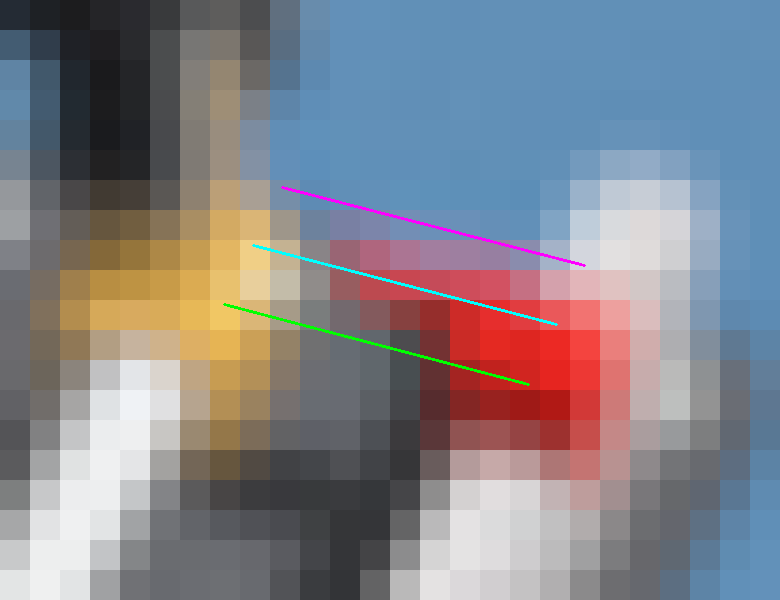

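The tab at (262,275) is clearly short of the red bar: about 5 mm by the tab, and 10–13 mm by the TCP. I'll pull 7 mm more and compare again.

>>> {"fn": "servo_tool", "kwargs": {
  "plan": [
    [0, -3, 0, 0, 1],
    [0, -4, 0, 0, 1],
    [0, 0, 0, 0, 1],
    [0, 0, 0, 0, 1],
    [0, 0, 0, 0, 1]
  ]
}}

```text
time: 9.05
ee_pos: [0.5048, -0.083, 0.0872]
orientation: [[-0.319, 0.948, 0.008], [0.948, 0.319, 0.003], [0.0, 0.009, -1.0]]
ft_force: [7.8, 1.7, -4.1]
opening: 0.191
```

```bash
python3 to.py; python3 - <<'E'
from h import *
a=np.radians(18.5);e=np.array([np.cos(a),np.sin(a),0]);f=np.array([-e[1],e[0],0])
# averaged scene for less noise
s=np.mean([optics.capture("scene") for _ in range(3)],0).astype(np.uint8);cv2.imwrite("pics/s7.png",s)
tcp=r.read_state()["ee_pos"]
b=cv2.resize(s[162:192,242:272],(600,600),interpolation=cv2.INTER_CUBIC)
def line(p,q,c):
    k=[tuple(int((u-o+.5)*20) for u,o in zip(proj("scene",v),(242,162))) for v in(p,q)];cv2.line(b,k[0],k[1],c,1)
g=np.array([tcp[0],tcp[1],0]);Z=lambda z:np.array([0,0,z])
line(g+Z(.056)+f*.011,g+Z(.056)+f*.045,(0,255,0))      # level with tcp at pointer height
c=[g+Z(.066)+e*i*.011+f*j*.011 for i,j in((1,1),(1,-1),(-1,-1),(-1,1))]
for i in range(4): line(c[i],c[(i+1)%4],(255,0,255))    # predicted block top
cv2.imwrite("pics/c7.png",b)
E
```

```text
9.05 [ 0.5048 -0.083   0.0872] [ 0.31  0.8  -0.39  2.02  0.69  0.44 -0.28] F [ 7.81  1.66 -4.09] op 0.191 yaw x 108.6
```

View pics/c7.png

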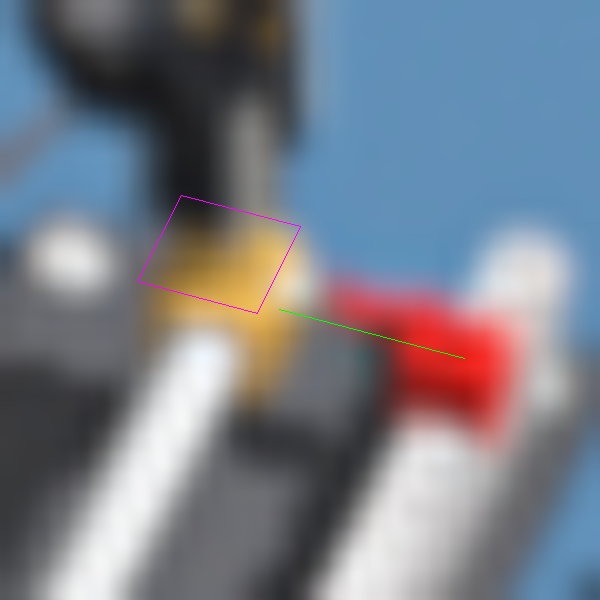

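The block predicted from the TCP (magenta) fits the image, and the red bar is about 1–4 mm beyond it. I'll check the top camera's relative offset on the initial picture, which is unoccluded.

```bash
python3 - <<'E'
from h import *
a=np.radians(18.5);e=np.array([np.cos(a),np.sin(a),0]);f=np.array([-e[1],e[0],0]);Z=lambda z:np.array([0,0,z])
g=np.array([.5594,-.0653,0])
out=[]
for n,x0,y0 in(("top",255,180),("scene",239,163)):
    s=cv2.imread(f"pics/{n}0.png");w,h=(30,45) if n=="top" else (30,45);k=13
    b=cv2.resize(s[y0:y0+h,x0:x0+w],(w*k,h*k),interpolation=cv2.INTER_CUBIC)
    def pl(P,c):
        P=np.array([(proj(n,v)-(x0,y0)+.5)*k for v in P]).astype(int);cv2.polylines(b,[P],False,c,1)
    th=np.linspace(0,2*np.pi,24)
    pl([g+Z(.131)+.009*(np.cos(t)*e+np.sin(t)*f) for t in th],(0,255,0))
    pl([g+Z(.066)+e*i*.011+f*j*.011 for i,j in((1,1),(1,-1),(-1,-1),(-1,1),(1,1))],(255,0,255))
    for d,c in((.058,(0,255,0)),(.062,(255,255,0)),(.066,(255,0,255))):pl([g-e*d+f*.010+Z(.06),g-e*d+f*.05+Z(.06)],c)
    out.append(b)
cv2.imwrite("pics/c8.png",np.hstack(out))
E
```

```text
(no output)
```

View pics/c8.png

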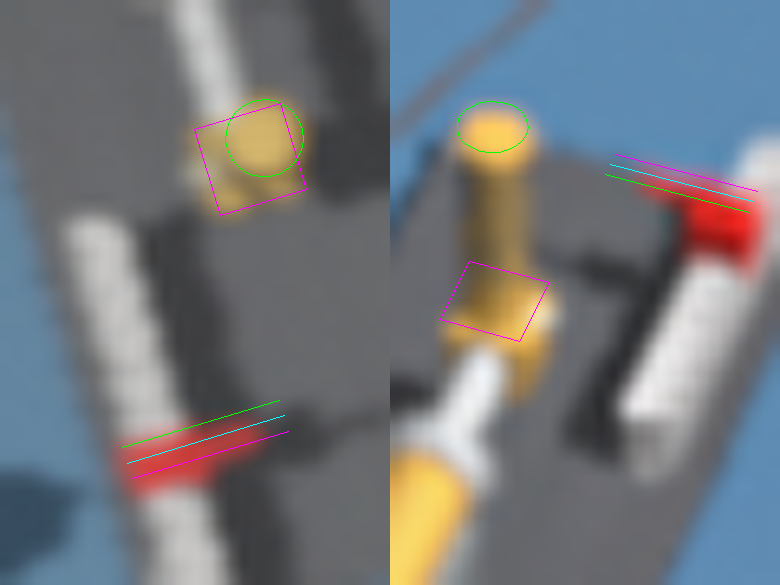

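In the top view, the grip overlay fits exactly and the bar sits about 64 mm out. The scene view, with its offset removed, gives about 62 mm. TCP is 57.4 mm out now, so I'll pull about 6 mm more.

>>> {"fn": "servo_tool", "kwargs": {
  "plan": [
    [0, -2, 0, 0, 1],
    [0, -2, 0, 0, 1],
    [0, -2, 0, 0, 1],
    [0, 0, 0, 0, 1],
    [0, 0, 0, 0, 1],
    [0, 0, 0, 0, 1],
    [0, 0, 0, 0, 1]
  ]
}}

```text
time: 9.9
ee_pos: [0.4994, -0.0848, 0.0872]
orientation: [[-0.319, 0.948, 0.009], [0.948, 0.319, 0.003], [0.0, 0.009, -1.0]]
ft_force: [7.0, 2.9, -3.5]
opening: 0.193
```

```bash
python3 to.py; python3 - <<'E'
from h import *
a=np.radians(18.5);e=np.array([np.cos(a),np.sin(a),0]);f=np.array([-e[1],e[0],0]);Z=lambda z:np.array([0,0,z])
p=r.read_state()["ee_pos"];g=np.array([p[0],p[1],0]);print("out",(np.array([.5594,-.0653,0])-g)@e)
s=optics.capture("scene");s0=cv2.imread("pics/scene0.png");print(blobs(s,(0,190,90),(4,255,255),3),blobs(s,(6,190,150),(14,255,255),12))
x0,y0,k=239,160,13;out=[]
# left: now, overlays shifted by the offset seen at rest (0.4,0.8 px); right: rest image warped by the block's predicted motion
b=cv2.resize(s[y0:y0+45,x0:x0+30],None,fx=k,fy=k,interpolation=cv2.INTER_CUBIC)
def pl(P,c):
    P=np.array([(proj("scene",v)+(.4,.8)-(x0,y0)+.5)*k for v in P]).astype(int);cv2.polylines(b,[P],False,c,1)
pl([g+Z(.066)+e*i*.011+f*j*.011 for i,j in((1,1),(1,-1),(-1,-1),(-1,1),(1,1))],(255,0,255))
pl([g+f*.012+Z(.06),g+f*.05+Z(.06)],(0,255,0))
d=proj("scene",g+Z(.06))-proj("scene",np.array([.5594,-.0653,.06]))
w=cv2.warpAffine(s0,np.float32([[1,0,d[0]],[0,1,d[1]]]),(512,384))
cv2.imwrite("pics/c9.png",np.hstack([b,cv2.resize(w[y0:y0+45,x0:x0+30],None,fx=k,fy=k,interpolation=cv2.INTER_CUBIC)]))
E
```

```text
9.9 [ 0.4994 -0.0848  0.0872] [ 0.31  0.8  -0.39  2.04  0.7   0.43 -0.29] F [ 7.03  2.88 -3.53] op 0.193 yaw x 108.6
out 0.06304933103205751
[([262, 178, 5, 4, 14], [263.64, 179.64])] [([360, 170, 7, 7, 38], [362.84, 173.05]), ([307, 172, 6, 7, 35], [309.51, 174.63])]
```

View pics/c9.png

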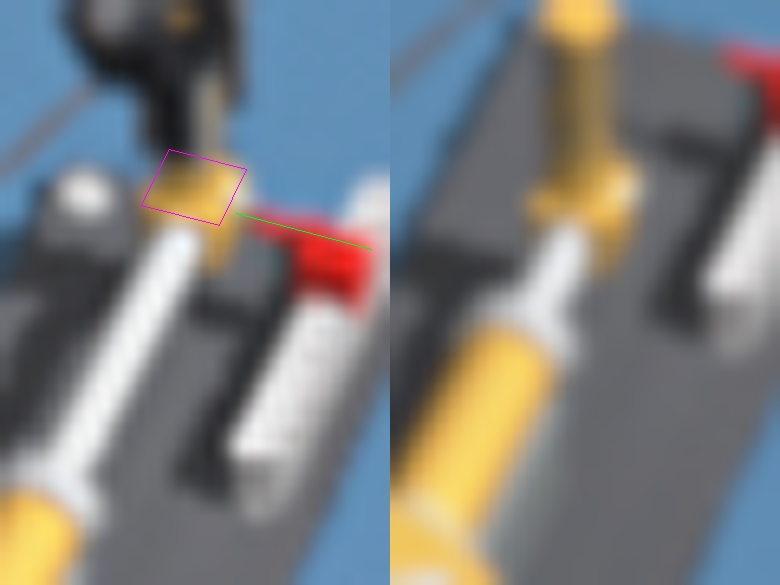

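The line through the grip (green) now lies on the red bar near (265,221). The tab at (232,190) matches its predicted position, the pointer blob hasn't moved and the cap is back up. Handing in.

```bash
python3 -c "
from plant import r,sign_off
print(sign_off())"; python3 to.py
```

```text
the job is handed in; nothing more can be done
None
the job is handed in; nothing more can be done
```

I pressed the orange cap to its stop and let it spring back. I then gripped the brass post and pulled the rod out to the red pointer. I handed the job in at about 10 s on the robot's clock, still holding the rod with a 60 N grip setting; the hand-in reports no verdict.

- **Cap:** it bottomed out with a 21 N reading and the tool tip at 139.8 mm, about 8 mm of travel. The last scene picture shows the orange cap back where it started.
- **Rod position:** the grip was 63.0 mm out. I measured the pointer at about 64.3 mm out from the top camera and about 62 mm from the scene camera, so I expect an error of 1–2 mm. In the last picture the line through the grip lies on the red bar.
- **Rod hold:** the spring was pulling at about 7.6 N through the fingers.
- **Red pointer:** its position in the image was unchanged at every check.
- **Other things on the bench:** the arm never went down near them. I did not measure each one again at the end.
- **Disagreements:**
  - The two cameras differ by about 2 mm on the pointer.
  - An early reading of the white tab suggested stopping about 5 mm sooner. I put that down to assuming the tab was lower than it is; after the correction it agreed.

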